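Hook and lock the drying arm on the slotted upright

TASK

Pick up the yellow drying arm, hook both of its claws through the two slots of the upright, and press it down against its sprung seat until the red latch snaps out over its back plate and locks it. Feel for it: press only a little harder than the springs need and stop once it is down, so that the upright is never strained, then let go; leave the mug, the glass and the lidded pot where they stand.

Things in the scene. Friction and masses are not known exactly. Their poses are not given: they have to be found in the camera images.
- stand: Fixed slotted upright on a dark wood foot (130 x 125 x 14 mm, y -75 to 50). Origin on the table below the middle of its front face; z up, x across, y straight out of the face: the bracket comes in along -y, its arm pointing to +y. Pale wood post 54 mm wide, 239 mm high, carrying an aluminium slotted strip whose face is the plane y = 0.
- slots (a point): Fixed point of the stand on the face plane (x = y = 0), 116 mm up: bottom of the lower slot with the strip at its lowest. The strip (44 wide, 5 thick) was clamped by hand 0 to 24 mm higher; this varies and is NOT in any reading: feel it. From this point, plus that 0 to 24 mm: slots 12 mm wide at x = 0, z 0 to 47 and 62 to 109 mm, strip top 129 mm. 34 mm free behind the strip.
- latch (a joint): Red spring latch, 26 wide, 5 high, sticking 9 mm out of the strip's face, underside 116 mm above the lower slot's bottom. Value m: 0 out, grows pushed in, 0.009 when the plate covers it flush. Spring 2 N at 0, 4.3 N at 0.009. As the pressed plate's top passes below it, it snaps out to 0 over the plate and holds it down.
- seat (a joint): Black spring seat, 30 wide, 9 deep, before the strip under the bracket's plate, its top 10 mm below the lower slot's bottom. Value m: 0 up, grows pressed down. Spring 4.2 N at 0, plus 600 N/m. The latch snaps out at about 0.006; 2 mm further down the claws stand hard on the slot bottoms. Latched, it stays near 0.006; else it lifts the bracket again.
- bracket: Loose yellow drying arm, 0.22 to 0.45 kg, standing upright, L-shaped. Origin on its underside, at the back surface of its back plate; z up, x across, y along the arm. Back plate 40 wide, 5 thick, 132 high; flat arm 40 wide, 8 thick, to y = 130 mm; in the plane x = 0 a 10 mm web rising into a grip tab. Hooked and flush, its x and y are 0 in the stand's frame.
- claw (a point): Point on the bracket at (0, 0, 18) mm: root of the lower claw, underside of its neck. Two steel claws 6 mm thick in x point to -y; the upper is 62 mm higher. Neck 8 mm high; at its end, y -6.5 to -12.5, a tooth hangs 8 mm below the neck. With this point 36 mm above slots both teeth pass the slots at any strip setting. Locked, it is 2 mm above the slot's bottom.
- bracket_grip (a point): Centre of the bracket's grip tab: 10 mm thick in x, 36 mm long in y, 42 mm tall, standing free above the back plate's top. It lies at (0, 28, 153) mm in the bracket's frame, same axes. Take it from above with the fingers closing along x.
- mug: Dark blue ceramic mug, 80 mm across, 88 mm high, handle at its +y; origin under its centre. Bystander.
- glass: Drinking glass, 72 mm across, 85 mm high; origin under its centre. Bystander.
- pot: Off-white fired square pot with lid and knob, 98 x 98 mm, 86 mm high; origin under its centre. Bystander.
There are look-alikes about, which are no part of the job. Several things have the shape of the stand; the one meant has the colours described above. There is more than one size of the bracket; the job needs the smaller.

How it is judged (in metres and radians):
On the way, in this order (a step that is already met when the one before it is completed fails the run):
1. the claws are through both slots: the plate lies against the strip, the bracket upright and not yet down (x of bracket in the frame of stand between -0.006 and 0.006 m and y of bracket in the frame of stand between -0.004 and 0.005 m and z of bracket in the frame of stand above 0.105 m and value of joint latch above 0.005 m and angle between bracket's own z axis and vertical below 0.1 rad), for 0.1 s.
2. the bracket is pressed down and the latch has snapped out over its plate (x of bracket in the frame of stand between -0.006 and 0.006 m and y of bracket in the frame of stand between -0.004 and 0.005 m and z of bracket in the frame of stand between 0.093 and 0.129 m and value of joint latch below 0.003 m and value of joint seat above 0.004 m and angle between bracket's own z axis and vertical below 0.08 rad and angle between the y axis of bracket and the y axis of stand, either way round below 0.1 rad), for 0.2 s.
At the end, for the whole second after the job is handed in: At rest in the upright: bracket origin within 6 mm across and -4 to 5 mm deep of the face centre, 93 to 129 mm high, upright within 0.08 rad, arm square within 0.1 rad; seat down over 4 mm, latch out to within 3 mm over the plate (all of step 2 and linear speed of bracket below 0.02 m/s); the robot touches nothing.
It fails at once if the bracket or the robot strains the upright with more than 40 N (contact force between any of bracket, the arm, the fingers and stand above 40 N).
It fails at once if the mug is pushed more than 20 mm or tipped (distance of mug from where it was at the start of the episode above 0.02 m or angle between mug's own z axis and vertical above 0.2 rad).
It fails at once if the glass is pushed more than 20 mm or tipped (distance of glass from where it was at the start of the episode above 0.02 m or angle between glass's own z axis and vertical above 0.2 rad).
It fails at once if the pot is pushed more than 20 mm or tipped (distance of pot from where it was at the start of the episode above 0.02 m or angle between pot's own z axis and vertical above 0.2 rad).
It also fails if it takes over 45 s, if anything falls off the work surface, if the arm or the gripper's body presses on something with over 40 N, if the wrist force passes 120 N, or if a joint passes its speed limit or range.

ROBOT

A 6-joint arm with a two-finger parallel gripper is mounted at the origin on the work surface. World frame = base frame: x ahead of the robot, y to its left, z up, the work surface at z = 0. Lengths are in mm, angles in degrees, forces in N, time in s.
With the tool pointing down it reaches from about 250 to 775 mm from the base axis. Payload 8.9 kg.
Tool frame: the origin (TCP) lies on the centre line of the jaws, within the pads' length; the fingertips stand 22 mm ahead of it and the grasp point (between the pads) lies 3 mm ahead of it; z points along the fingers, x is the direction in which the jaws open and shut, and the axes are right-handed (so a half turn about z gives the same grasp; the last joint's range is limited). The gripper opens to 85 mm and grips with 20 to 120 N. Pads are 22 mm wide; open, the fingers measure 114 mm over their backs; the gripper's body (76 mm by 85 mm) begins 54 mm behind the grasp point. The pads swing forward as they close: fully open they stand 13 mm farther back than shut.
Start: joints at [-80.862, 16.656, -8.789, 64.555, 0, 82.019], TCP at [154.548, -501.736, 253.305] pointing down, gripper open.
Joint ranges: [-144.48, 144.48], [-52.06, 99.96], [-74.48, 78.29], [-112.23, 115.85], [-86.99, 84.42], [-180, 180]. Speed limits (degrees/s): [127.2, 127.2, 159.86, 180, 180, 180].

INTERFACE

Orientations are given as a 3x3 rotation matrix whose columns are the frame's x, y, z axes.
In Python, from cell import env, imaging, job gives the robot as it stands.
- The arm moves only by the tool carry_out, never from a script. Its argument "steps" is a list of rows, each an object of numbers: "fingers": the closure, from 0 (fully open) to 1 (shut); "x", "y", "z": the shift along the tool's x, y, z in cm; "wx", "wy", "wz": the turn, a rotation vector about the tool's x, y, z in rad. In form: [{"fingers": .., "x": .., "y": .., "z": .., "wx": .., "wy": .., "wz": ..}, ...]. A call has 1 to 20 rows; each row shifts and turns the pose as measured when the row begins, along the tool's axes as they then stand; what a row does not reach is not made up. A row lasts 1/10 s, in which the tool goes at most 50 mm and 8.59 degrees, less where a joint would pass 70% of its speed; a pose out of reach is approached as far as the arm can. A call with a gripper value outside its range is refused whole. The fingers move at their own pace and stop on an object; "squeeze" is the grip in N (left out, the last holds). Time passes only in rows, so rows that do not move let the fingers close. It gives the time, the measured TCP pose, the force and the opening at its end, in the units of the state.
- env.observe(): the state, without advancing time (a new reading comes with each control period).
- imaging.capture(name): name is "scene" or "top" or "wrist"; returns the picture (480x640x3 uint8, red, green, blue); there is no depth.
- imaging.camera_params(name): a dict with "fx", "fy", "cx", "cy" (pixels), "k1" (the pictures are not rectified: a ray, as slopes to the right and down, at radius r is drawn at 1 + k1 r^2 times it, then the intrinsics apply), "R" (3x3) and "t" (3): a world point X has camera coordinates R X + t; the wrist camera has in their place "hand_eye" (4x4, takes a point from camera to tool coordinates, whose origin is the TCP and whose axes are the tool frame's). Camera axes: x right, y down, z forward; pixel columns grow to the right and rows downward; lengths in mm; the calibration is good to about 2 mm. A picture is of the moment at which its call begins: read the wrist's pose just before it. camera_params takes no time and is no camera call.
- job.finish_job(): hands the job in, once; it reports no verdict.
The state is a dict: "clock": time; "joint_positions": joint angles; "dq": joint speeds; "effort": joint torques, N m; "ee_pos": TCP position; "ee_rot": TCP orientation; "force": force on the tool from outside, world axes, zero at the start; "ft_torque": the same for the moment, N m; "grip_width": opening from 0.0 (shut) to 1.0 (fully open).
Only numpy, scipy, OpenCV 4.12 (cv2) and the standard library are available. Lean on these libraries where they do the work, as an engineer would, in place of code of your own. Each camera call takes 0.05 s, during which the arm holds its last target. There are 200 camera calls.

## Working session

There is one attempt and no reset: what is moved stays moved. The work goes in short steps, Python scripts to look and compute and a tool call to move; the robot and the scene stay as the last step left them, time stands still between calls to the robot, and variables do not carry over. Pictures are saved under pics/ and viewed, about 8 in all and at most 12, crops included, and the job is handed in when it is done.

Besides the shell and the picture viewer there is one more tool, called after ">>>" as name([rows], argument=value, ...), one row to a line, values as JSON. carry_out: Moves the arm, as the interface text tells. Its arguments: {"type":"object","properties":{"steps":{"type":"array"},"squeeze":{"type":"number"}},"required":["steps"]}

```bash
mkdir -p pics; python3 - <<'E'
from cell import env, imaging, job
import cv2
for n in("scene","top"):
    im=imaging.capture(n); cv2.imwrite(f"pics/{n}0.png",im[:,:,::-1])
    p=imaging.camera_params(n); print(n,{k:(v if not hasattr(v,'tolist') else v.tolist()) for k,v in p.items()})
s=env.observe(); print(s)
print(imaging.camera_params("wrist"))
E
```

```text
scene {'fx': 599.4984417954614, 'fy': 599.4984417954614, 'cx': 316.0148440092348, 'cy': 232.46460608166132, 'k1': -0.0069753394064947846, 'R': [[-0.24069330350540744, 0.9705953148263312, 0.003386515145238322], [0.5850881645215594, 0.14787534915374748, -0.7973736394247368], [-0.7744279007011864, -0.18994108547081764, -0.6034764375397943]], 't': [159.39249415528303, -188.2838728106653, 1724.8534246661304]}
top {'fx': 619.3176030221649, 'fy': 619.3176030221649, 'cx': 304.8800427983565, 'cy': 242.1635965151704, 'k1': 0.02273483117815857, 'R': [[0.005192007809032525, -0.9999625350677004, -0.00692614726157263], [-0.9990938396400579, -0.00489465351191593, -0.042279332543034995], [0.042243847459685686, 0.007139385686201172, -0.9990818217362509]], 't': [-51.051606748309716, 470.48729285503254, 1502.196324955932]}
{'clock': 0.1, 'joint_positions': array([-8.08603173e+01,  1.66866415e+01, -8.82440859e+00,  6.45575936e+01,
        2.00852826e-03,  8.20207666e+01]), 'dq': array([-0.01464948,  0.03525036,  0.18880179, -0.03204831, -0.05399285,
       -0.09473763]), 'effort': array([ 1.73044446e-03
[... 286 characters left out ...]
3],
       [-1.18159268e-03, -2.01023437e-04, -9.99999282e-01]]), 'force': array([-0.69613126, -0.28789076, -0.47880273]), 'ft_torque': array([-0.04621643, -0.03144364, -0.03132358]), 'grip_width': 1.000752775946281}
{'fx': 409.9153811686766, 'fy': 409.9153811686766, 'cx': 315.5066681745879, 'cy': 235.92230722340307, 'k1': -0.09658398295566104, 'hand_eye': array([[ 9.99999756e-01,  5.95480273e-04, -3.65328498e-04,
         6.74434600e-01],
       [-4.56606330e-04,  9.52883635e-01,  3.03335736e-01,
        -7.70401330e+01],
       [ 5.28745994e-04, -3.03335496e-01,  9.52883675e-01,
        -1.21294438e+02],
       [ 0.00000000e+00,  0.00000000e+00,  0.00000000e+00,
         1.00000000e+00]])}
```

View pics/scene0.png

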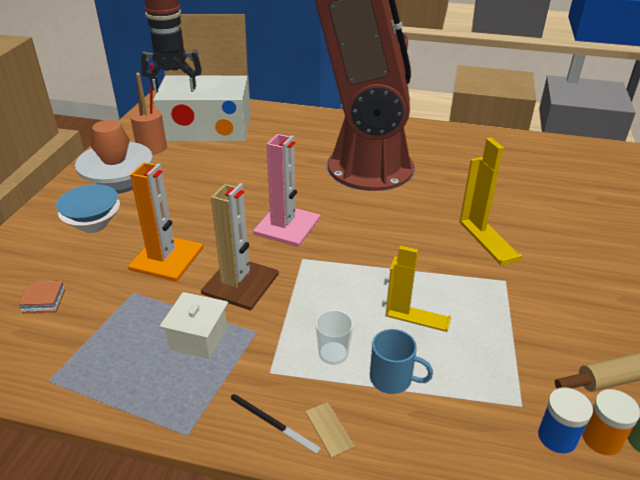

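View pics/top0.png

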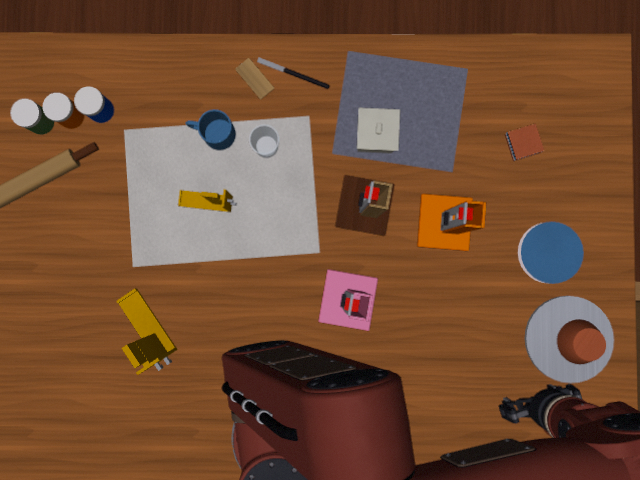

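The top view shows the stand with the natural post and dark foot at (367,205); look-alikes are orange (450,220) and pink (350,300). The small bracket is on the white sheet at (208,201), and the large look-alike is at (147,335). Next I'll measure with masks.

```bash
cat >h.py <<'E'
import numpy as np,cv2
from cell import env,imaging,job
def ray(n,px,s=None,p=None):
    p=p or imaging.camera_params(n)
    d=(np.array(px,float)-[p['cx'],p['cy']])/p['fx']; u=d.copy()
    for _ in range(20): u=d/(1+p['k1']*(u@u))
    v=np.array([u[0],u[1],1])
    if n=='wrist':
        H=np.array(p['hand_eye']); R=s['ee_rot']@H[:3,:3]; o=s['ee_rot']@H[:3,3]+s['ee_pos']
        return o,R@v
    R=np.array(p['R']); return -R.T@np.array(p['t']),R.T@v
def onz(n,px,z,s=None):
    o,d=ray(n,px,s); return o+d*(z-o[2])/d[2]
def proj(n,X,s=None):
    p=imaging.camera_params(n)
    if n=='wrist':
        H=np.array(p['hand_eye']); c=H[:3,:3].T@(s['ee_rot'].T@(np.array(X)-s['ee_pos'])-H[:3,3])
    else: c=np.array(p['R'])@X+p['t']
    u=c[:2]/c[2]; u=u*(1+p['k1']*(u@u)); return u*p['fx']+[p['cx'],p['cy']]
E
cat >m.py <<'E'
from h import *
im=cv2.imread('pics/top0.png'); hsv=cv2.cvtColor(im,cv2.COLOR_BGR2HSV)
# bracket
y=cv2.inRange(hsv,(20,150,60),(32,255,255)); y[:, :170]=0; y[:,260:]=0; y[:180]=0; y[225:]=0
c=max(cv2.findContours(y,0,2)[0],key=cv2.contourArea)
print('br',cv2.boundingRect(c),cv2.minAreaRect(c), cv2.approxPolyDP(c,2,True)[:,0].tolist())
# foot
print(hsv[190,352],hsv[225,370],hsv[230,345], hsv[240,360])
f=cv2.inRange(hsv,(0,40,20),(25,255,95)); r=np.zeros_like(f); r[165:245,325:405]=255; f&=r
f=cv2.morphologyEx(f,cv2.MORPH_OPEN,np.ones((3,3)))
c=max(cv2.findContours(f,0,2)[0],key=cv2.contourArea)
print('foot',cv2.minAreaRect(c),cv2.approxPolyDP(cv2.convexHull(c),2,True)[:,0].tolist())
a=cv2.resize(im[160:250,160:280],None,fx=5,fy=5,interpolation=2)
b=cv2.resize(im[165:255,320:410],None,fx=5,fy=5,interpolation=2)
s=cv2.imread('pics/scene0.png')
c=cv2.resize(s[235:340,370:460],(386,450)); d=cv2.resize(s[175:310,195:285],(300,450))
cv2.imwrite('pics/crop.png',np.vstack([cv2.resize(np.hstack([a,b[:,:200]*0+b[:,:200]]),(800,450))])[:, :])
cv2.imwrite('pics/crop2.png',np.vstack([np.hstack([a[:,:450][:300*1],cv2.resize(b,(300,300))]),cv2.resize(np.hstack([c,d]),(750,300*1))])[:600,:800])
E
python3 m.py
```

```text
br (178, 190, 54, 21) ((204.5, 200.0), (20.0, 53.0), 90.0) [[180, 190], [179, 205], [230, 210], [226, 198], [231, 196], [225, 190], [222, 195]]
[ 11 172  71] [ 12 182  70] [ 13 182 119] [ 13 177 127]
foot ((364.3960266113281, 205.07200622558594), (51.429569244384766, 53.6656379699707), 10.30484676361084) [[345, 175], [370, 179], [389, 209], [384, 235], [335, 225]]
```

View pics/crop2.png

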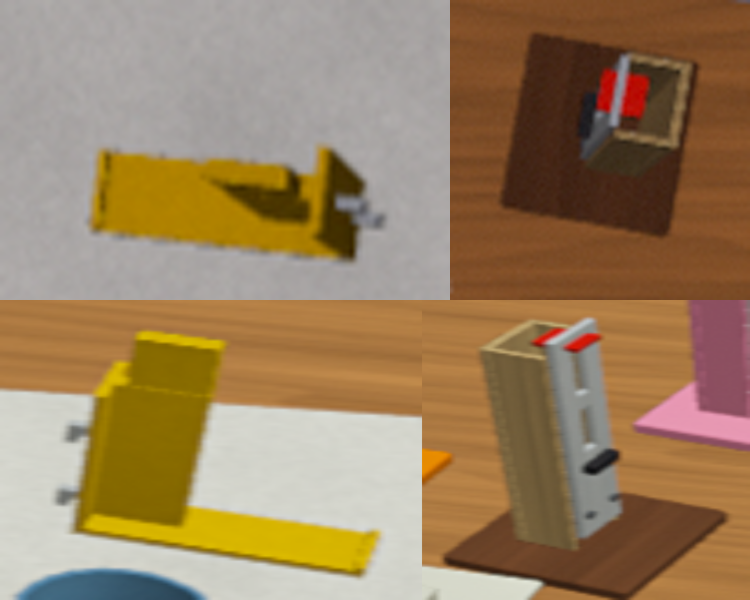

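The crop confirms the choice: small yellow bracket (arm end about (180,198), tab top about (210,195)) and natural-wood stand with red latch and dark foot (corners about (344,175), (394,184), (385,235), (335,226)).

```bash
python3 - <<'E'
from h import *
C=[onz('top',p,14)[:2] for p in[(344,175),(394,184.5),(385.4,235.5),(335,226.5)]]
print('foot',np.round(C,1).tolist(),[round(float(np.linalg.norm(C[i]-C[i-1])),1) for i in range(4)],np.mean(C,0))
ctr=np.mean(C,0)
yd=(C[0]+C[3]-C[1]-C[2]); yd/=np.linalg.norm(yd); xd=np.array([yd[1],-yd[0]])
O=ctr+12.5*yd; print('stand O',O,'yaw of y',np.degrees(np.arctan2(yd[1],yd[0])),'y',yd)
for z in(245,269): print('strip top proj',z,proj('top',np.r_[O,z]),proj('scene',np.r_[O,z]))
print('check foot scene',[proj('scene',np.r_[c,14]).round(0).tolist() for c in C])
e1,e2=onz('top',(181,190),8)[:2],onz('top',(179,206),8)[:2]
b=onz('top',(231,211.6),0)[:2]; e3=onz('top',(178.8,206.5),0)[:2]
t=onz('top',(210,195),174)[:2]
print('arm end',e1,e2,np.linalg.norm(e1-e2),'back corner',b,np.linalg.norm(b-e3),'tab',t)
d=(e3-b);d/=np.linalg.norm(d);print('arm yaw',np.degrees(np.arctan2(d[1],d[0])))
x=np.array([d[1],-d[0]]); 
for nm,o in(('end',(e1+e2)/2-130*d),('corner',b+20*x),('corner-',b-20*x),('tab',t-28*d)): print(nm,o)
print(proj('scene',np.r_[t,174]))
E
```

```text
foot [[635.3, -143.5], [612.5, -265.4], [487.7, -244.5], [509.1, -121.9]] [128.0, 124.1, 126.5, 124.5] [ 561.15371643 -193.81742202]
stand O [ 563.37775338 -181.51686677] yaw of y 79.751198835599 y [0.17792296 0.98404442]
strip top proj 245 [368.623803   192.86248006] [238.71158621 191.22322707]
strip top proj 269 [369.75988508 191.41982228] [237.79063932 180.82700509]
check foot scene [[252.0, 305.0], [202.0, 288.0], [232.0, 254.0], [280.0, 268.0]]
arm end [597.43348953 255.97401595] [558.02594254 260.36203913] 39.65109717341402 back corner [545.61704994 133.78184967] 129.30349317071938 tab [565.86826805 157.88973991]
arm yaw 84.68834026973767
end [565.69519793 128.72626313]
corner [565.53116754 131.93038535]
corner- [525.70293234 135.633314  ]
tab [563.276218   130.00997527]
[408.1535749  246.72767789]
```

>>> carry_out([
  {"fingers":0.5,"z":-2,"wz":-0.137},
  {"fingers":0.5,"z":-2,"wz":-0.137},
  {"fingers":0.5,"z":-2,"wz":-0.137},
  {"fingers":0.5,"z":-2,"wz":-0.137},
  {"fingers":0.5,"z":-2,"wz":-0.137},
  {"fingers":0.5,"z":-2,"wz":-0.137},
  {"fingers":0.5,"z":-2,"wz":-0.137},
  {"fingers":0.5,"z":-2,"wz":-0.137},
  {"fingers":0.5,"x":2.9,"y":-3.7},
  {"fingers":0.5,"x":2.9,"y":-3.7},
  {"fingers":0.5,"x":2.9,"y":-3.7},
  {"fingers":0.5,"x":2.9,"y":-3.7},
  {"fingers":0.5,"x":2.9,"y":-3.7},
  {"fingers":0.5,"x":2.9,"y":-3.7},
  {"fingers":0.5,"x":2.9,"y":-3.7},
  {"fingers":0.5,"x":2.9,"y":-3.7},
  {"fingers":0.5,"x":2.9,"y":-3.7},
  {"fingers":0.5,"x":2.9,"y":-3.7},
])

```text
$.steps[0]: bad value
```

>>> carry_out([
  {"fingers":0.5,"x":0,"y":0,"z":-2,"wx":0,"wy":0,"wz":-0.137},
  {"fingers":0.5,"x":0,"y":0,"z":-2,"wx":0,"wy":0,"wz":-0.137},
  {"fingers":0.5,"x":0,"y":0,"z":-2,"wx":0,"wy":0,"wz":-0.137},
  {"fingers":0.5,"x":0,"y":0,"z":-2,"wx":0,"wy":0,"wz":-0.137},
  {"fingers":0.5,"x":0,"y":0,"z":-2,"wx":0,"wy":0,"wz":-0.137},
  {"fingers":0.5,"x":0,"y":0,"z":-2,"wx":0,"wy":0,"wz":-0.137},
  {"fingers":0.5,"x":0,"y":0,"z":-2,"wx":0,"wy":0,"wz":-0.137},
  {"fingers":0.5,"x":0,"y":0,"z":-2,"wx":0,"wy":0,"wz":-0.137},
  {"fingers":0.5,"x":2.9,"y":-3.7,"z":0,"wx":0,"wy":0,"wz":0},
  {"fingers":0.5,"x":2.9,"y":-3.7,"z":0,"wx":0,"wy":0,"wz":0},
  {"fingers":0.5,"x":2.9,"y":-3.7,"z":0,"wx":0,"wy":0,"wz":0},
  {"fingers":0.5,"x":2.9,"y":-3.7,"z":0,"wx":0,"wy":0,"wz":0},
  {"fingers":0.5,"x":2.9,"y":-3.7,"z":0,"wx":0,"wy":0,"wz":0},
  {"fingers":0.5,"x":2.9,"y":-3.7,"z":0,"wx":0,"wy":0,"wz":0},
  {"fingers":0.5,"x":2.9,"y":-3.7,"z":0,"wx":0,"wy":0,"wz":0},
  {"fingers":0.5,"x":2.9,"y":-3.7,"z":0,"wx":0,"wy":0,"wz":0},
])

```text
clock: 1.7
ee_pos: [427.7, -230.6, 415.3]
ee_rot: [[0.991, -0.137, -0.003], [-0.137, -0.99, 0.012], [-0.005, -0.011, -1.0]]
force: [1.3, -1.4, 0.2]
grip_width: 0.503
```

>>> carry_out([
  {"fingers":0.5,"x":3.3,"y":-3.2,"z":0,"wx":0,"wy":0,"wz":0.02},
  {"fingers":0.5,"x":3.3,"y":-3.2,"z":0,"wx":0,"wy":0,"wz":0.02},
  {"fingers":0.5,"x":3.3,"y":-3.2,"z":0,"wx":0,"wy":0,"wz":0},
  {"fingers":0.5,"x":3.3,"y":-3.2,"z":0,"wx":0,"wy":0,"wz":0},
  {"fingers":0.5,"x":0,"y":0,"z":0,"wx":0,"wy":0,"wz":0},
  {"fingers":0.5,"x":0,"y":0,"z":0,"wx":0,"wy":0,"wz":0},
])

```text
clock: 2.3
ee_pos: [586.8, -114.3, 412.6]
ee_rot: [[0.985, -0.171, -0.007], [-0.171, -0.985, 0.014], [-0.009, -0.012, -1.0]]
force: [-0.1, 0.3, -0.2]
grip_width: 0.505
```

```bash
python3 - <<'E'
from h import *
import pickle
s=env.observe(); im=imaging.capture('wrist'); cv2.imwrite('pics/w1.png',im[:,:,::-1]); pickle.dump(s,open('w1.pkl','wb'))
print(s['ee_pos'],s['ee_rot'].round(4).tolist(),s['force'])
E
```

```text
[ 586.76575325 -114.3315137   412.63131366] [[0.9852, -0.1712, -0.0071], [-0.1711, -0.9852, 0.0139], [-0.0094, -0.0124, -0.9999]] [-0.07335039  0.32965847 -0.23785259]
```

View pics/w1.png

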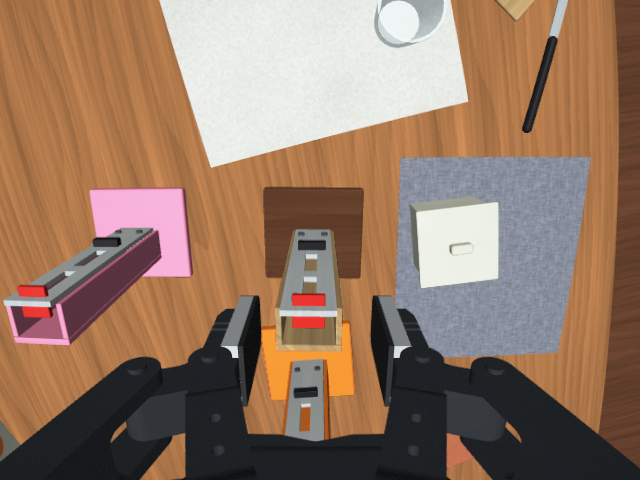

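The wrist view shows the stand centred: dark foot corners near (265,188), (363,188), (361,277), (265,277); strip top around (279-338, 310); outer latch at (308,299). The other red latches belong to the pink and orange look-alikes.

```bash
python3 - <<'E'
from h import *
import pickle
s=pickle.load(open('w1.pkl','rb')); im=cv2.imread('pics/w1.png'); hsv=cv2.cvtColor(im,cv2.COLOR_BGR2HSV)
f=cv2.inRange(hsv,(0,40,10),(25,255,95)); r=np.zeros_like(f); r[175:290,255:375]=255; f&=r
f=cv2.morphologyEx(f,cv2.MORPH_OPEN,np.ones((3,3)))
c=max(cv2.findContours(f,0,2)[0],key=cv2.contourArea)
h=cv2.approxPolyDP(cv2.convexHull(c),3,True)[:,0]; print('foot',h.tolist())
for p in h: print(p,onz('wrist',p,14,s).round(1))
red=cv2.inRange(hsv,(0,150,120),(6,255,255))|cv2.inRange(hsv,(174,150,120),(180,255,255)); red[:, :270]=0; red[:,350:]=0; red[335:]=0
for c in cv2.findContours(red,0,2)[0]:
    if cv2.contourArea(c)>40: print('red',cv2.boundingRect(c),cv2.minAreaRect(c),cv2.approxPolyDP(c,2,True)[:,0].tolist())
big=cv2.resize(im[220:360,260:360],None,fx=4.2,fy=4.2,interpolation=2); cv2.imwrite('pics/w1c.png',big)
E
```

```text
foot [[361, 215], [360, 228], [265, 226], [272, 220], [317, 214]]
[361 215] [ 632.  -177.2   14. ]
[360 228] [ 628.2 -194.5   14. ]
[265 226] [ 504.9 -170.7   14. ]
[272 220] [ 515.7 -164.3   14. ]
[317 214] [ 575.4 -166.3   14. ]
red (292, 317, 33, 11) ((308.0, 322.0), (10.0, 32.0), 90.0) [[292, 317], [293, 327], [324, 327], [324, 317]]
red (292, 294, 33, 12) ((308.0, 299.5), (11.0, 32.0), 90.0) [[292, 294], [293, 305], [324, 305], [324, 294]]
```

View pics/w1c.png

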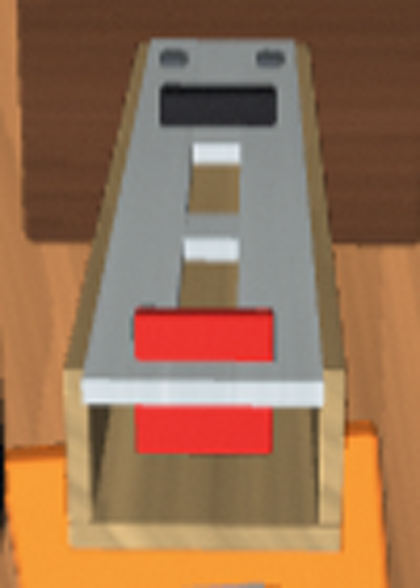

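```bash
python3 - <<'E'
from h import *
import pickle
s=pickle.load(open('w1.pkl','rb'))
W=lambda u,v,z: onz('wrist',(u,v),z,s)[:2]
A,B=W(265,188,14),W(363,188,14); D,C=W(265,277.3,14),W(361,277.3,14)
print('foot',A,B,C,D,[np.linalg.norm(a-b) for a,b in((A,B),(B,C),(C,D),(D,A))])
x=B-A+C-D;x/=np.linalg.norm(x);y=np.array([-x[1],x[0]])
O=(A+B+C+D)/4+12.5*y; print('O foot',O,'yaw x',np.degrees(np.arctan2(x[1],x[0])))
P,Q=W(276.2,350.5,239),W(341.4,350.5,239); print('post back',np.linalg.norm(P-Q),(P+Q)/2, 'local',[((P+Q)/2-O)@x,((P+Q)/2-O)@y])
for z in(245,250,255,260,265,269):
    P,Q=W(279.8,310.5,z),W(336.9,310.5,z); M=(P+Q)/2-O; print(z,'w',np.linalg.norm(P-Q).round(1),'x',(M@x).round(1),'y',(M@y).round(1),np.degrees(np.arctan2(*(Q-P)[::-1])).round(2))
# points on plane y=0
def onface(u,v,yy=0):
    o,d=ray('wrist',(u,v),s); n=np.r_[y,0]; X=o+d*((np.r_[O,0]+yy*n-o)@n)/(d@n); return ((X[:2]-O)@x).round(1),X[2].round(1)
for nm,u,v in(('top',(83+323)/2,380),('latch out top L',135,310),('R',272,310),('lowslot bottom',216,143),('upslot bottom',212,238),('seat topL',160,88),('seat R',276,88)):
    print(nm,onface(260+u/4.2,220+v/4.2,9 if 'seat' in nm or 'latch' in nm else 0))
E
```

```text
foot [ 515.29915765 -121.00440469] [ 639.52375042 -142.29554004] [ 619.80369589 -264.34480413] [ 489.76904638 -242.41417138] [np.float64(126.03595476764956), np.float64(123.63212937965567), np.float64(131.87100790121048), np.float64(124.06497502746676)]
O foot [ 568.19374777 -180.19151353] yaw x -9.647540907745874
post back 54.27140768898899 [ 559.81885249 -225.74438959] local [np.float64(-0.6223904286995203), np.float64(-46.31215843085951)]
245 w 44.9 x -0.5 y -6.1 -9.48
250 w 44.1 x -0.3 y -3.5 -9.48
255 w 43.3 x -0.2 y -0.9 -9.48
260 w 42.5 x 0.0 y 1.6 -9.48
265 w 41.8 x 0.2 y 4.2 -9.48
269 w 41.2 x 0.3 y 6.3 -9.48
top (np.float64(-0.1), np.float64(256.7))
latch out top L (np.float64(-12.8), np.float64(246.5))
R (np.float64(12.6), np.float64(227.1))
lowslot bottom (np.float64(-0.3), np.float64(128.9))
upslot bottom (np.float64(0.1), np.float64(190.5))
seat topL (np.float64(-15.0), np.float64(111.8))
seat R (np.float64(14.9), np.float64(111.8))
```

>>> carry_out([
  {"fingers":0.2,"x":-1.0,"y":-4.1,"z":1.4,"wx":-0.012,"wy":0.009,"wz":-0.014},
  {"fingers":0.2,"x":-1.0,"y":-4.1,"z":1.4,"wx":0,"wy":0,"wz":-0.014},
  {"fingers":0.2,"x":-1.0,"y":-4.1,"z":1.4,"wx":0,"wy":0,"wz":-0.014},
  {"fingers":0.2,"x":-1.0,"y":-4.1,"z":1.4,"wx":0,"wy":0,"wz":-0.014},
  {"fingers":0.2,"x":-1.0,"y":-4.1,"z":1.4,"wx":0,"wy":0,"wz":-0.014},
  {"fingers":0.2,"x":-1.0,"y":-4.1,"z":1.4,"wx":0,"wy":0,"wz":-0.014},
  {"fingers":0.2,"x":0,"y":0,"z":0,"wx":0,"wy":0,"wz":0},
  {"fingers":0.2,"x":0,"y":0,"z":0,"wx":0,"wy":0,"wz":0},
])

```text
clock: 3.15
ee_pos: [555.3, 135.3, 327.5]
ee_rot: [[0.995, -0.1, 0.002], [-0.1, -0.995, -0.002], [0.002, 0.002, -1.0]]
force: [-0.1, -0.5, 0.3]
grip_width: 0.805
```

```bash
python3 - <<'E'
from h import *
import pickle
s=env.observe(); im=imaging.capture('wrist'); cv2.imwrite('pics/w2.png',im[:,:,::-1]); pickle.dump(s,open('w2.pkl','wb'))
print(s['ee_pos'],s['ee_rot'].round(4).tolist(),s['force'])
E
```

```text
[555.2897144  135.31201315 327.47794864] [[0.9949, -0.1004, 0.0019], [-0.1004, -0.9949, -0.0019], [0.0021, 0.0017, -1.0]] [-0.10935848 -0.45922316  0.28478459]
```

View pics/w2.png

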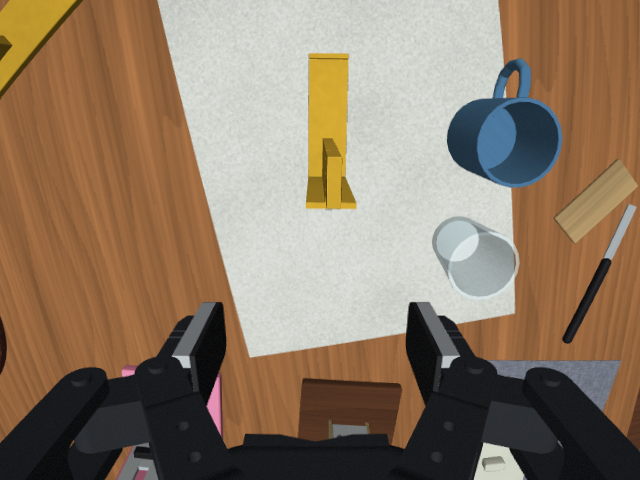

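The close view shows the bracket: arm end at (309-349, 54), tab top centre about (334,181), plate-top back edge (306-356, 208). The mug and glass are clear to its right.

```bash
python3 - <<'E'
from h import *
import pickle
s=pickle.load(open('w2.pkl','rb'))
W=lambda u,v,z: onz('wrist',(u,v),z,s)[:2]
f,b=W(333,153,174),W(335,209,174); print('tab',f,b,np.linalg.norm(f-b),(f+b)/2)
p,q=W(306,208.5,132),W(356.5,208.5,132); print('plate back',(p+q)/2,np.linalg.norm(p-q),np.degrees(np.arctan2(*(q-p)[::-1])))
p2,q2=W(308.5,55,8),W(348.5,55,8); print('arm end',(p2+q2)/2,np.linalg.norm(p2-q2),np.degrees(np.arctan2(*(q2-p2)[::-1])))
d=(p2+q2-p-q)/2; print('len',np.linalg.norm(d),'yaw x',np.degrees(np.arctan2(d[1],d[0]))-90)
u=d/np.linalg.norm(d); g=(p+q)/2+28*u; print('grip',g)
for G in(g,(f+b)/2):
  dl=s['ee_rot'].T@(np.r_[G,156]-s['ee_pos']); print('tool delta',dl)
E
```

```text
tab [571.53130528 180.85601215] [569.53264168 142.61125525] 38.29694618185473 [570.53197348 161.7336337 ]
plate back [567.67029197 132.7371944 ] 40.14362012926382 -5.724605883447909
arm end [581.24829235 260.74961322] 40.27592329661987 -5.571982355933834
len 128.73049936084033 yaw x -6.054601592063861
grip [570.62362481 160.58100566]
tool delta [ 12.36105852 -26.97362641 171.45834879]
tool delta [ 12.15412486 -28.11122221 171.45597627]
```

>>> carry_out([
  {"fingers":0.2,"x":0.6,"y":-1.4,"z":2.0,"wx":0,"wy":0,"wz":0},
  {"fingers":0.2,"x":0.6,"y":-1.4,"z":3.0,"wx":0,"wy":0,"wz":0},
  {"fingers":0.2,"x":0,"y":0,"z":3.5,"wx":0,"wy":0,"wz":0},
  {"fingers":0.2,"x":0,"y":0,"z":3.5,"wx":0,"wy":0,"wz":0},
  {"fingers":0.2,"x":0,"y":0,"z":0,"wx":0,"wy":0,"wz":0},
  {"fingers":0.2,"x":0,"y":0,"z":0,"wx":0,"wy":0,"wz":0},
])

```text
clock: 3.8
ee_pos: [575.2, 151.9, 210.1]
ee_rot: [[0.993, -0.115, 0.011], [-0.115, -0.993, -0.002], [0.012, 0.001, -1.0]]
force: [0.6, 1.1, 0.8]
grip_width: 0.8
```

>>> carry_out([
  {"fingers":0.2,"x":-0.6,"y":-0.85,"z":1.0,"wx":0,"wy":-0.012,"wz":-0.015},
  {"fingers":0.2,"x":0,"y":0,"z":2.0,"wx":0,"wy":0,"wz":0},
  {"fingers":0.2,"x":0,"y":0,"z":1.5,"wx":0,"wy":0,"wz":0},
  {"fingers":0.2,"x":0,"y":0,"z":0,"wx":0,"wy":0,"wz":0},
  {"fingers":0.2,"x":0,"y":0,"z":0,"wx":0,"wy":0,"wz":0},
])

```text
clock: 4.3
ee_pos: [574.2, 161.4, 171.5]
ee_rot: [[0.995, -0.1, 0.009], [-0.1, -0.995, 0.002], [0.009, -0.003, -1.0]]
force: [-0.2, 0.1, 0.3]
grip_width: 0.796
```

>>> carry_out([
  {"fingers":0.2,"x":-0.36,"y":0,"z":0.5,"wx":-0.003,"wy":-0.01,"wz":0},
  {"fingers":0.2,"x":0,"y":0,"z":0.9,"wx":0,"wy":0,"wz":0},
  {"fingers":0.2,"x":0,"y":0,"z":0,"wx":0,"wy":0,"wz":0},
  {"fingers":0.2,"x":0,"y":0,"z":0,"wx":0,"wy":0,"wz":0},
])

```text
clock: 4.7
ee_pos: [571.8, 162.3, 159.3]
ee_rot: [[0.995, -0.1, 0.001], [-0.1, -0.995, 0.0], [0.001, -0.001, -1.0]]
force: [-0.2, -0.7, -0.3]
grip_width: 0.803
```

>>> carry_out([
  {"fingers":1,"x":0,"y":0,"z":0,"wx":0,"wy":0,"wz":0},
  {"fingers":1,"x":0,"y":0,"z":0,"wx":0,"wy":0,"wz":0},
  {"fingers":1,"x":0,"y":0,"z":0,"wx":0,"wy":0,"wz":0},
  {"fingers":1,"x":0,"y":0,"z":0,"wx":0,"wy":0,"wz":0},
  {"fingers":1,"x":0,"y":0,"z":0,"wx":0,"wy":0,"wz":0},
  {"fingers":1,"x":0,"y":0,"z":0,"wx":0,"wy":0,"wz":0},
  {"fingers":1,"x":0,"y":0,"z":0,"wx":0,"wy":0,"wz":0},
  {"fingers":1,"x":0,"y":0,"z":0,"wx":0,"wy":0,"wz":0},
], squeeze=60)

```text
clock: 5.5
ee_pos: [572.0, 162.3, 159.7]
ee_rot: [[0.995, -0.1, 0.002], [-0.1, -0.995, 0.0], [0.002, -0.001, -1.0]]
force: [0.2, -0.6, -1.3]
grip_width: 0.108
```

>>> carry_out([
  {"fingers":1,"x":0,"y":0,"z":-1,"wx":0,"wy":0,"wz":0},
  {"fingers":1,"x":0,"y":0,"z":-2,"wx":0,"wy":0,"wz":0},
  {"fingers":1,"x":0,"y":0,"z":-2.5,"wx":0,"wy":0,"wz":0},
  {"fingers":1,"x":0,"y":0,"z":-2.5,"wx":0,"wy":0,"wz":0},
  {"fingers":1,"x":0,"y":0,"z":-2.5,"wx":0,"wy":0,"wz":0},
  {"fingers":1,"x":0,"y":0,"z":-2.5,"wx":0,"wy":0,"wz":0},
  {"fingers":1,"x":0,"y":2.0,"z":-1,"wx":0,"wy":0,"wz":0.017},
  {"fingers":1,"x":0,"y":3.2,"z":-1,"wx":0,"wy":0,"wz":0.017},
  {"fingers":1,"x":0.3,"y":3.2,"z":0,"wx":0,"wy":0,"wz":0.017},
  {"fingers":1,"x":0.3,"y":3.2,"z":0,"wx":0,"wy":0,"wz":0.017},
  {"fingers":1,"x":0.3,"y":3.2,"z":0,"wx":0,"wy":0,"wz":0},
  {"fingers":1,"x":0,"y":0,"z":0,"wx":0,"wy":0,"wz":0},
  {"fingers":1,"x":0,"y":0,"z":0,"wx":0,"wy":0,"wz":0},
])

```text
clock: 6.8
ee_pos: [556.6, 9.5, 318.9]
ee_rot: [[0.986, -0.168, -0.004], [-0.168, -0.986, -0.001], [-0.004, 0.002, -1.0]]
force: [-0.2, 0.6, -5.0]
grip_width: 0.11
```

>>> carry_out([
  {"fingers":1,"x":0.9,"y":2.2,"z":0.4,"wx":0.002,"wy":0.004,"wz":0},
  {"fingers":1,"x":0.9,"y":2.2,"z":0.4,"wx":0,"wy":0,"wz":0},
  {"fingers":1,"x":0.9,"y":2.2,"z":0.4,"wx":0,"wy":0,"wz":0},
  {"fingers":1,"x":0.9,"y":2.2,"z":0.4,"wx":0,"wy":0,"wz":0},
  {"fingers":1,"x":0.7,"y":2.0,"z":0.4,"wx":0,"wy":0,"wz":0},
  {"fingers":1,"x":0,"y":0,"z":0,"wx":0,"wy":0,"wz":0},
  {"fingers":1,"x":0,"y":0,"z":0,"wx":0,"wy":0,"wz":0},
  {"fingers":1,"x":0,"y":0,"z":0,"wx":0,"wy":0,"wz":0},
])

```text
clock: 7.6
ee_pos: [582.1, -100.2, 298.8]
ee_rot: [[0.987, -0.159, -0.002], [-0.159, -0.987, 0.003], [-0.002, -0.003, -1.0]]
force: [0.4, 0.1, -3.8]
grip_width: 0.108
```

```bash
python3 - <<'E'
from h import *
import pickle
s=env.observe(); im=imaging.capture('wrist'); cv2.imwrite('pics/w3.png',im[:,:,::-1]); pickle.dump(s,open('w3.pkl','wb'))
print(s['ee_pos'],s['ee_rot'].round(4).tolist(),s['force'])
E
```

```text
[ 582.11095923 -100.15195683  298.76793352] [[0.9872, -0.1592, -0.0018], [-0.1592, -0.9872, 0.0034], [-0.0023, -0.0031, -1.0]] [ 0.40532751  0.09672803 -3.77420845]
```

View pics/w3.png

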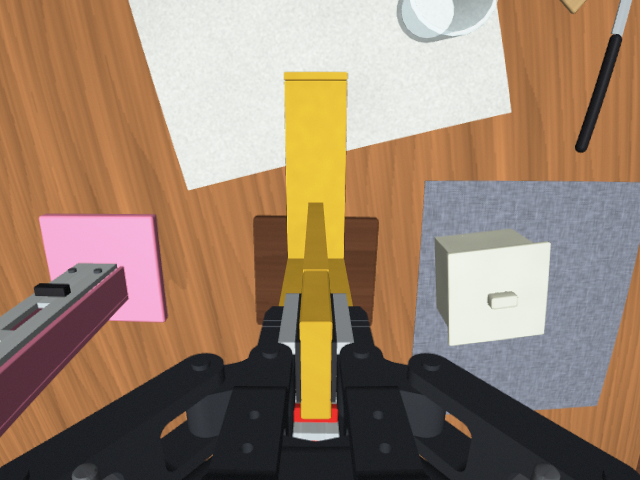

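Tab (316,~350), arm end (316,76), stand foot (316,216) and latch (316,413) all share one column, so the bracket is aligned across. I'm closing in.

>>> carry_out([
  {"fingers":1,"x":0,"y":0.5,"z":0.45,"wx":-0.003,"wy":0.002,"wz":0.006},
  {"fingers":1,"x":0,"y":1.0,"z":0,"wx":0,"wy":0,"wz":0},
  {"fingers":1,"x":0,"y":1.0,"z":0,"wx":0,"wy":0,"wz":0},
  {"fingers":1,"x":0,"y":0.5,"z":0,"wx":0,"wy":0,"wz":0},
  {"fingers":1,"x":0,"y":0,"z":0,"wx":0,"wy":0,"wz":0},
  {"fingers":1,"x":0,"y":0,"z":0,"wx":0,"wy":0,"wz":0},
  {"fingers":1,"x":0,"y":0,"z":0,"wx":0,"wy":0,"wz":0},
])

```text
clock: 8.35
ee_pos: [576.6, -130.8, 294.7]
ee_rot: [[0.986, -0.164, 0.001], [-0.164, -0.986, -0.0], [0.001, 0.0, -1.0]]
force: [0.6, -0.0, -4.2]
grip_width: 0.111
```

```bash
cat >st.py <<'E'
from h import *
s=env.observe(); O=np.array([568.2,-180.2]); a=np.radians(-9.55); x=np.array([np.cos(a),np.sin(a)]); y=np.array([-x[1],x[0]])
d=s['ee_pos'][:2]-O; R=s['ee_rot']; f=s['force']
print('stand x %.1f y(bracket) %.1f z(bracket) %.1f yaw err %.2f'%(d@x,d@y-29.9,s['ee_pos'][2]-159.7,np.degrees(np.arctan2(R[1,0],R[0,0])-a)),'tilt fix wx %.4f wy %.4f'%(R[2,1],-R[2,0]),'F x %.1f y %.1f z %.1f'%(f[:2]@x,f[:2]@y,f[2]),'T',s['ft_torque'].round(2), 'w %.3f t %.2f'%(s['grip_width'],s['clock']))
E
python3 st.py
```

```text
stand x 0.1 y(bracket) 20.2 z(bracket) 135.0 yaw err 0.12 tilt fix wx 0.0001 wy -0.0007 F x 0.6 y 0.1 z -4.2 T [-0.02 -0.02 -0.03] w 0.111 t 8.35
```

>>> carry_out([
  {"fingers":1,"x":0,"y":0.3,"z":0,"wx":0,"wy":0,"wz":0},
  {"fingers":1,"x":0,"y":0.3,"z":0,"wx":0,"wy":0,"wz":0},
  {"fingers":1,"x":0,"y":0.3,"z":0,"wx":0,"wy":0,"wz":0},
  {"fingers":1,"x":0,"y":0,"z":0,"wx":0,"wy":0,"wz":0},
  {"fingers":1,"x":0,"y":0,"z":0,"wx":0,"wy":0,"wz":0},
])

```text
clock: 8.85
ee_pos: [575.1, -140.0, 294.8]
ee_rot: [[0.987, -0.163, 0.001], [-0.163, -0.987, -0.0], [0.001, -0.0, -1.0]]
force: [-0.2, 1.4, -4.1]
grip_width: 0.111
```

```bash
python3 st.py; python3 - <<'E'
from h import *
im=imaging.capture('scene'); cv2.imwrite('pics/s2.png',cv2.resize(im[130:320,170:330,::-1],None,fx=3.1,fy=3.1,interpolation=cv2.INTER_CUBIC))
E
```

```text
stand x 0.1 y(bracket) 10.9 z(bracket) 135.1 yaw err 0.16 tilt fix wx -0.0001 wy -0.0008 F x -0.4 y 1.4 z -4.1 T [0.02 0.04 0.01] w 0.111 t 8.85
```

View pics/s2.png

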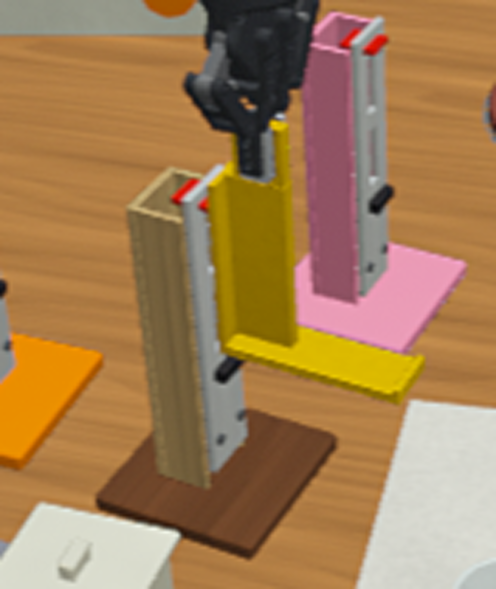

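The scene crop shows the bracket upright and just off the strip, latch at (205,195), all consistent. I'm advancing to contact.

>>> carry_out([
  {"fingers":1,"x":0,"y":0.25,"z":0,"wx":0,"wy":0,"wz":0},
  {"fingers":1,"x":0,"y":0.25,"z":0,"wx":0,"wy":0,"wz":0},
  {"fingers":1,"x":0,"y":0.25,"z":0,"wx":0,"wy":0,"wz":0},
  {"fingers":1,"x":0,"y":0,"z":0,"wx":0,"wy":0,"wz":0},
])

```text
clock: 9.3
ee_pos: [573.9, -146.7, 294.9]
ee_rot: [[0.987, -0.162, 0.001], [-0.162, -0.987, 0.002], [0.001, -0.002, -1.0]]
force: [0.7, 2.9, -3.2]
grip_width: 0.106
```

```bash
python3 st.py
```

```text
stand x 0.1 y(bracket) 4.1 z(bracket) 135.2 yaw err 0.21 tilt fix wx -0.0024 wy -0.0008 F x 0.2 y 2.9 z -3.2 T [ 0.75 -0.1  -0.05] w 0.106 t 9.30
```

>>> carry_out([
  {"fingers":1,"x":0,"y":0.2,"z":0,"wx":-0.002,"wy":0,"wz":0},
  {"fingers":1,"x":0,"y":0.2,"z":0,"wx":0,"wy":0,"wz":0},
  {"fingers":1,"x":0,"y":0.1,"z":0,"wx":0,"wy":0,"wz":0},
  {"fingers":1,"x":0,"y":0,"z":0,"wx":0,"wy":0,"wz":0},
])

```text
clock: 9.7
ee_pos: [573.2, -151.0, 294.9]
ee_rot: [[0.987, -0.162, 0.001], [-0.162, -0.987, 0.002], [0.001, -0.002, -1.0]]
force: [0.2, 3.7, -3.4]
grip_width: 0.11
```

```bash
python3 st.py
```

```text
stand x 0.0 y(bracket) -0.3 z(bracket) 135.2 yaw err 0.25 tilt fix wx -0.0025 wy -0.0009 F x -0.4 y 3.7 z -3.4 T [ 0.97 -0.1  -0.03] w 0.110 t 9.70
```

>>> carry_out([
  {"fingers":1,"x":0,"y":0.1,"z":0,"wx":-0.002,"wy":0,"wz":0},
  {"fingers":1,"x":0,"y":0.1,"z":0,"wx":0,"wy":0,"wz":0},
  {"fingers":1,"x":0,"y":0,"z":0,"wx":0,"wy":0,"wz":0},
])

```text
clock: 10.0
ee_pos: [573.1, -151.4, 295.0]
ee_rot: [[0.987, -0.161, 0.002], [-0.161, -0.987, 0.004], [0.001, -0.004, -1.0]]
force: [0.9, 4.2, -4.4]
grip_width: 0.108
```

```bash
python3 st.py
```

```text
stand x 0.0 y(bracket) -0.7 z(bracket) 135.3 yaw err 0.29 tilt fix wx -0.0038 wy -0.0012 F x 0.2 y 4.3 z -4.4 T [ 1.16 -0.22 -0.05] w 0.108 t 10.00
```

>>> carry_out([
  {"fingers":1,"x":0,"y":0.2,"z":0,"wx":-0.003,"wy":0,"wz":0.003},
  {"fingers":1,"x":0,"y":0.2,"z":0,"wx":0,"wy":0,"wz":0},
])

```text
clock: 10.2
ee_pos: [573.0, -152.5, 295.2]
ee_rot: [[0.987, -0.162, 0.003], [-0.162, -0.987, 0.007], [0.002, -0.007, -1.0]]
force: [1.6, 14.2, -1.4]
grip_width: 0.112
```

```bash
python3 st.py
```

```text
stand x 0.1 y(bracket) -1.8 z(bracket) 135.5 yaw err 0.20 tilt fix wx -0.0069 wy -0.0018 F x -0.7 y 14.3 z -1.4 T [ 3.33 -0.45 -0.27] w 0.112 t 10.20
```

>>> carry_out([
  {"fingers":1,"x":0,"y":-0.03,"z":0.2,"wx":-0.005,"wy":-0.002,"wz":0},
  {"fingers":1,"x":0,"y":0.03,"z":0.3,"wx":0,"wy":0,"wz":0},
  {"fingers":1,"x":0,"y":0.03,"z":0.3,"wx":0,"wy":0,"wz":0},
  {"fingers":1,"x":0,"y":0.03,"z":0.3,"wx":0,"wy":0,"wz":0},
  {"fingers":1,"x":0,"y":0,"z":0,"wx":0,"wy":0,"wz":0},
])

```text
clock: 10.7
ee_pos: [573.6, -151.5, 284.4]
ee_rot: [[0.987, -0.161, 0.002], [-0.161, -0.987, 0.004], [0.002, -0.005, -1.0]]
force: [1.1, 4.3, -6.4]
grip_width: 0.11
```

```bash
python3 st.py
```

```text
stand x 0.5 y(bracket) -0.7 z(bracket) 124.7 yaw err 0.28 tilt fix wx -0.0045 wy -0.0016 F x 0.4 y 4.4 z -6.4 T [ 1.02 -0.3  -0.03] w 0.110 t 10.70
```

>>> carry_out([
  {"fingers":1,"x":-0.02,"y":0.03,"z":0.2,"wx":-0.003,"wy":-0.002,"wz":0.003},
  {"fingers":1,"x":0,"y":0.03,"z":0.2,"wx":0,"wy":0,"wz":0},
  {"fingers":1,"x":0,"y":0.03,"z":0.2,"wx":0,"wy":0,"wz":0},
  {"fingers":1,"x":0,"y":0,"z":0,"wx":0,"wy":0,"wz":0},
])

```text
clock: 11.1
ee_pos: [573.7, -151.5, 278.5]
ee_rot: [[0.986, -0.164, 0.001], [-0.164, -0.986, 0.003], [0.001, -0.004, -1.0]]
force: [0.3, 4.8, -6.3]
grip_width: 0.108
```

```bash
python3 st.py
```

```text
stand x 0.6 y(bracket) -0.7 z(bracket) 118.8 yaw err 0.10 tilt fix wx -0.0036 wy -0.0005 F x -0.5 y 4.7 z -6.3 T [ 1.18 -0.29 -0.05] w 0.108 t 11.10
```

Seat contact is expected near 118, so 1–1.5 mm rows from here.

>>> carry_out([
  {"fingers":1,"x":-0.02,"y":0.02,"z":0.15,"wx":-0.002,"wy":0,"wz":0},
  {"fingers":1,"x":0,"y":0.02,"z":0.15,"wx":0,"wy":0,"wz":0},
  {"fingers":1,"x":0,"y":0,"z":0,"wx":0,"wy":0,"wz":0},
])

```text
clock: 11.4
ee_pos: [573.7, -151.4, 275.5]
ee_rot: [[0.986, -0.164, 0.001], [-0.164, -0.986, 0.003], [0.001, -0.003, -1.0]]
force: [0.8, 4.4, -4.6]
grip_width: 0.108
```

```bash
python3 st.py
```

```text
stand x 0.6 y(bracket) -0.6 z(bracket) 115.8 yaw err 0.09 tilt fix wx -0.0028 wy -0.0010 F x 0.0 y 4.4 z -4.6 T [ 1.15 -0.3  -0.09] w 0.108 t 11.40
```

>>> carry_out([
  {"fingers":1,"x":-0.02,"y":0.02,"z":0.15,"wx":-0.002,"wy":0,"wz":0},
  {"fingers":1,"x":0,"y":0.02,"z":0.15,"wx":0,"wy":0,"wz":0},
  {"fingers":1,"x":0,"y":0,"z":0,"wx":0,"wy":0,"wz":0},
])

```text
clock: 11.7
ee_pos: [573.7, -151.2, 273.0]
ee_rot: [[0.986, -0.164, 0.002], [-0.164, -0.986, 0.002], [0.002, -0.002, -1.0]]
force: [0.4, 4.4, -2.6]
grip_width: 0.105
```

```bash
python3 st.py
```

```text
stand x 0.6 y(bracket) -0.4 z(bracket) 113.3 yaw err 0.09 tilt fix wx -0.0020 wy -0.0020 F x -0.3 y 4.4 z -2.6 T [ 1.19 -0.1   0.01] w 0.105 t 11.70
```

>>> carry_out([
  {"fingers":1,"x":-0.02,"y":0.03,"z":0.15,"wx":-0.001,"wy":-0.001,"wz":0},
  {"fingers":1,"x":0,"y":0.02,"z":0.15,"wx":0,"wy":0,"wz":0},
  {"fingers":1,"x":0,"y":0,"z":0,"wx":0,"wy":0,"wz":0},
])

```text
clock: 12.0
ee_pos: [573.8, -151.2, 271.5]
ee_rot: [[0.986, -0.165, 0.003], [-0.165, -0.986, 0.001], [0.003, -0.002, -1.0]]
force: [0.2, 5.1, -2.7]
grip_width: 0.111
```

```bash
python3 st.py
```

```text
stand x 0.7 y(bracket) -0.4 z(bracket) 111.8 yaw err 0.08 tilt fix wx -0.0018 wy -0.0029 F x -0.7 y 5.0 z -2.7 T [ 1.21  0.07 -0.07] w 0.111 t 12.00
```

>>> carry_out([
  {"fingers":1,"x":-0.03,"y":0.02,"z":0.2,"wx":-0.001,"wy":-0.003,"wz":0},
  {"fingers":1,"x":0,"y":0.02,"z":0.2,"wx":0,"wy":0,"wz":0},
])

```text
clock: 12.2
ee_pos: [574.1, -151.2, 269.2]
ee_rot: [[0.986, -0.164, 0.003], [-0.164, -0.986, 0.001], [0.002, -0.001, -1.0]]
force: [-0.8, 5.9, 5.2]
grip_width: 0.11
```

```bash
python3 st.py
```

```text
stand x 1.0 y(bracket) -0.3 z(bracket) 109.5 yaw err 0.08 tilt fix wx -0.0013 wy -0.0024 F x -1.7 y 5.7 z 5.2 T [ 1.63  0.45 -0.08] w 0.110 t 12.20
```

>>> carry_out([
  {"fingers":1,"x":-0.05,"y":0.02,"z":0.2,"wx":-0.001,"wy":-0.002,"wz":0},
])

```text
clock: 12.3
ee_pos: [574.0, -151.2, 268.2]
ee_rot: [[0.986, -0.164, 0.002], [-0.164, -0.986, 0.0], [0.002, -0.001, -1.0]]
force: [0.2, 6.3, 6.0]
grip_width: 0.109
```

```bash
python3 st.py
```

```text
stand x 0.9 y(bracket) -0.3 z(bracket) 108.5 yaw err 0.09 tilt fix wx -0.0006 wy -0.0021 F x -0.8 y 6.3 z 6.0 T [ 1.65  0.02 -0.11] w 0.109 t 12.30
```

>>> carry_out([
  {"fingers":1,"x":-0.05,"y":0.0,"z":0.25,"wx":0,"wy":-0.002,"wz":0},
])

```text
clock: 12.4
ee_pos: [574.0, -151.2, 266.9]
ee_rot: [[0.986, -0.164, 0.002], [-0.164, -0.986, -0.0], [0.002, -0.0, -1.0]]
force: [-0.5, 4.0, 5.6]
grip_width: 0.104
```

```bash
python3 st.py
```

```text
stand x 0.9 y(bracket) -0.3 z(bracket) 107.2 yaw err 0.08 tilt fix wx -0.0003 wy -0.0021 F x -1.2 y 3.9 z 5.6 T [ 1.18  0.13 -0.07] w 0.104 t 12.40
```

>>> carry_out([
  {"fingers":1,"x":-0.05,"y":0.0,"z":0.25,"wx":0,"wy":-0.002,"wz":0},
])

```text
clock: 12.5
ee_pos: [573.9, -151.3, 265.6]
ee_rot: [[0.986, -0.165, 0.002], [-0.165, -0.986, -0.0], [0.002, 0.0, -1.0]]
force: [-0.6, 5.8, 6.5]
grip_width: 0.11
```

```bash
python3 st.py
```

```text
stand x 0.9 y(bracket) -0.4 z(bracket) 105.9 yaw err 0.07 tilt fix wx 0.0001 wy -0.0021 F x -1.6 y 5.6 z 6.5 T [ 1.48  0.21 -0.09] w 0.110 t 12.50
```

>>> carry_out([
  {"fingers":1,"x":-0.05,"y":0.0,"z":0.2,"wx":0,"wy":-0.002,"wz":0},
])

```text
clock: 12.6
ee_pos: [574.1, -151.3, 265.2]
ee_rot: [[0.986, -0.165, 0.003], [-0.165, -0.986, -0.001], [0.003, 0.0, -1.0]]
force: [-2.0, 7.7, 14.5]
grip_width: 0.111
```

```bash
python3 st.py
```

```text
stand x 1.0 y(bracket) -0.4 z(bracket) 105.5 yaw err 0.06 tilt fix wx 0.0003 wy -0.0027 F x -3.2 y 7.2 z 14.5 T [ 1.88  0.56 -0.18] w 0.111 t 12.60
```

The force stepped to 14.5 N over 0.4 mm, which looks like the claws standing on the slot bottoms. I'll hold there and look.

>>> carry_out([
  {"fingers":1,"x":0,"y":0,"z":0,"wx":0,"wy":0,"wz":0},
])

```text
clock: 12.7
ee_pos: [574.0, -151.3, 266.0]
ee_rot: [[0.986, -0.165, 0.003], [-0.165, -0.986, -0.001], [0.003, 0.0, -1.0]]
force: [-2.4, 4.4, 2.1]
grip_width: 0.109
```

```bash
python3 st.py; python3 - <<'E'
from h import *
im=imaging.capture('scene')[:,:,::-1]; w=imaging.capture('wrist')[:,:,::-1]
a=cv2.resize(im[165:255,205:285],None,fx=5,fy=5,interpolation=cv2.INTER_CUBIC)
b=cv2.resize(w[330:480,250:380],(390,450),interpolation=cv2.INTER_CUBIC)
cv2.imwrite('pics/s3.png',np.hstack([a,b]))
E
python3 st.py
```

```text
stand x 1.0 y(bracket) -0.4 z(bracket) 106.3 yaw err 0.05 tilt fix wx 0.0004 wy -0.0034 F x -3.1 y 3.9 z 2.1 T [ 1.56  0.61 -0.13] w 0.109 t 12.70
stand x 1.0 y(bracket) -0.4 z(bracket) 106.4 yaw err 0.05 tilt fix wx 0.0003 wy -0.0036 F x -2.7 y 5.2 z 5.4 T [ 1.58  0.53 -0.14] w 0.109 t 12.80
```

View pics/s3.png

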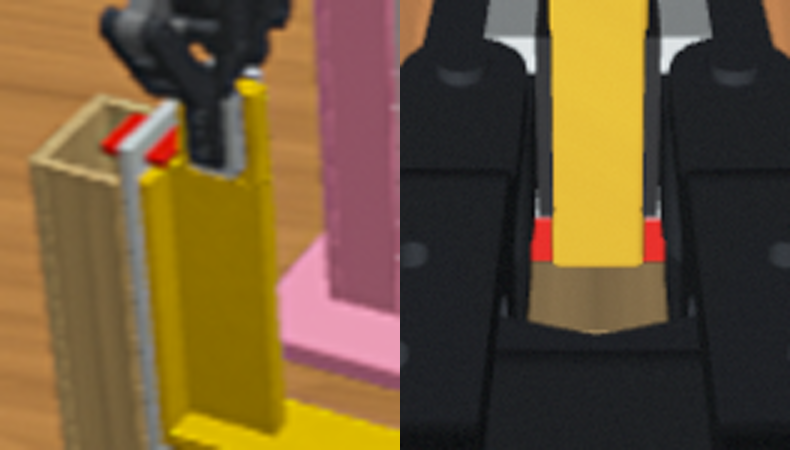

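In the scene crop the red latch (163,145) stands out of the strip's face above the plate top (150,178), so it appears to have snapped out. To confirm by feel, I'll try a small lift.

>>> carry_out([
  {"fingers":1,"x":0,"y":0,"z":-0.15,"wx":0,"wy":0,"wz":0},
  {"fingers":1,"x":0,"y":0,"z":-0.15,"wx":0,"wy":0,"wz":0},
])

```text
clock: 13.0
ee_pos: [573.4, -151.5, 267.8]
ee_rot: [[0.986, -0.166, 0.001], [-0.166, -0.986, -0.0], [0.001, 0.0, -1.0]]
force: [7.0, 0.3, -26.1]
grip_width: 0.106
```

```bash
python3 st.py
```

```text
stand x 0.3 y(bracket) -0.7 z(bracket) 108.1 yaw err 0.02 tilt fix wx 0.0003 wy -0.0012 F x 6.8 y 1.4 z -26.1 T [ 0.67 -1.39  0.14] w 0.106 t 13.00
```

The lift was held hard (-26 N at +1.8 mm), so it is latched. I'll relax, open and retreat.

>>> carry_out([
  {"fingers":1,"x":0,"y":0,"z":0.06,"wx":0,"wy":0,"wz":0},
  {"fingers":0.6,"x":0,"y":0,"z":0,"wx":0,"wy":0,"wz":0},
  {"fingers":0.6,"x":0,"y":0,"z":0,"wx":0,"wy":0,"wz":0},
  {"fingers":0.6,"x":0,"y":0,"z":0,"wx":0,"wy":0,"wz":0},
  {"fingers":0.6,"x":0,"y":0,"z":0,"wx":0,"wy":0,"wz":0},
  {"fingers":0.6,"x":0,"y":0,"z":0,"wx":0,"wy":0,"wz":0},
])

```text
clock: 13.6
ee_pos: [574.6, -154.7, 269.4]
ee_rot: [[0.986, -0.167, 0.005], [-0.167, -0.986, -0.007], [0.006, 0.006, -1.0]]
force: [-0.3, -0.0, 0.8]
grip_width: 0.399
```

```bash
python3 st.py
```

```text
stand x 2.1 y(bracket) -3.7 z(bracket) 109.7 yaw err -0.08 tilt fix wx 0.0063 wy -0.0058 F x -0.3 y -0.1 z 0.8 T [ 0.   -0.02  0.01] w 0.399 t 13.60
```

>>> carry_out([
  {"fingers":0.6,"x":-0.1,"y":-0.2,"z":-1,"wx":0.006,"wy":-0.005,"wz":0},
  {"fingers":0.6,"x":0,"y":0,"z":-2,"wx":0,"wy":0,"wz":0},
  {"fingers":0.6,"x":0,"y":0,"z":-3,"wx":0,"wy":0,"wz":0},
  {"fingers":0.6,"x":0,"y":0,"z":-3,"wx":0,"wy":0,"wz":0},
  {"fingers":0.6,"x":0,"y":-2,"z":-3,"wx":0,"wy":0,"wz":0},
  {"fingers":0.6,"x":0,"y":-2,"z":-2,"wx":0,"wy":0,"wz":0},
  {"fingers":0.6,"x":0,"y":0,"z":0,"wx":0,"wy":0,"wz":0},
  {"fingers":0.6,"x":0,"y":0,"z":0,"wx":0,"wy":0,"wz":0},
])

```text
clock: 14.4
ee_pos: [579.8, -113.0, 414.1]
ee_rot: [[0.986, -0.169, -0.001], [-0.169, -0.986, -0.002], [-0.0, 0.002, -1.0]]
force: [-0.2, -0.4, -0.6]
grip_width: 0.4
```

```bash
python3 st.py; python3 - <<'E'
from h import *
im=imaging.capture('scene')[:,:,::-1]; w=imaging.capture('wrist')[:,:,::-1]
a=cv2.resize(im[165:285,190:290],(400,480),interpolation=cv2.INTER_CUBIC)
b=cv2.resize(w[180:420,220:420],(400,480),interpolation=cv2.INTER_CUBIC)
cv2.imwrite('pics/s4.png',np.hstack([a,b]))
E
```

```text
stand x 0.2 y(bracket) 38.3 z(bracket) 254.4 yaw err -0.16 tilt fix wx 0.0017 wy 0.0003 F x -0.2 y -0.4 z -0.6 T [ 0.02 -0.03 -0.01] w 0.400 t 14.40
```

View pics/s4.png

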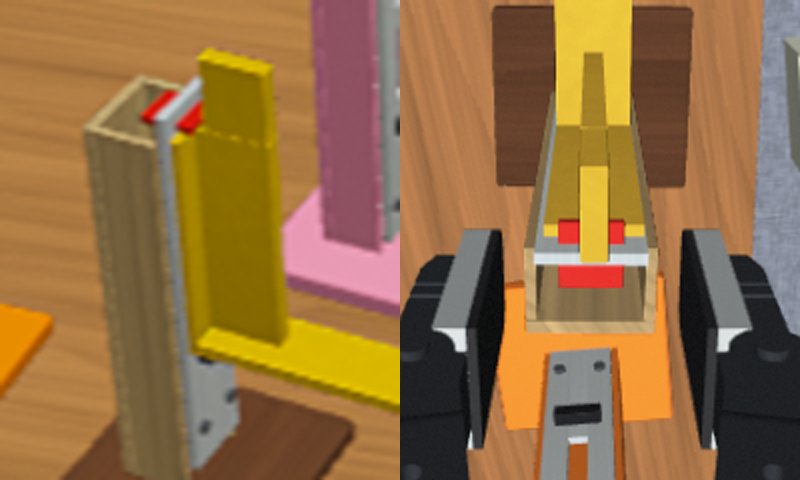

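The latch is out over the plate's top edge (wrist crop (590,232)). The bracket is upright and square on the strip, and the gripper is clear.

```bash
python3 -c "
from cell import job; print(job.finish_job())"
```

```text
the job is handed in; nothing more can be done
None
```

The small yellow drying arm is hooked through both slots of the natural-wood stand, pressed down and locked by the red latch. I released it, backed the gripper off, and handed the job in at about 14.5 s; no verdict was reported.

- **Pressing:** The plate met the strip at about 14 N. Going down needed about 6 N on the tool, and I stopped when the force jumped to 14.5 N as the claws met the slot bottoms. That is roughly 19 N on the stand with the arm's weight added.
- **Latch check:** A trial lift was held at -26 N, so the latch is holding; that was the highest force read. After release, the last picture shows the latch out over the plate, the arm upright and square, and the gripper clear, with tool force near zero.
- **Disagreement:** The camera put the strip setting at about 12 mm, but the feel of the stop gave about 7–8 mm. I went by feel. The top and wrist cameras also differed by about 5 mm across on the stand, and I used the wrist camera.
- **Not checked:** I took no final picture of the mug, glass and pot. The planned path stayed clear of all three.

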